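# Unscrew the cap of the tall jar and set it in the tray

### The arm

A 6-joint arm with a two-finger parallel gripper is mounted at the origin on a cart in front of the work surface, level with it; the furniture and walls round the work are solid. World frame = base frame: x ahead of the robot, y to its left, z up, the work surface at z = 0. Lengths are in mm, angles in rad, forces in N, time in s.
With the tool pointing down it reaches from about 350 to 875 mm from the base axis. Payload 4.2 kg.
Tool frame: the origin (TCP) lies at the very end of the fingers, on their centre line; the grasp point (between the pads) lies 19 mm behind it; z points along the fingers, y is the direction in which the jaws open and shut (so a half turn about z gives the same grasp; the last joint's range is limited). The gripper opens to 87 mm and grips with 3 to 60 N. Pads are 19 mm wide; open, the fingers measure 117 mm over their backs; the gripper's body (75 mm by 190 mm) begins 51 mm behind the grasp point.
Start: joints at [1.486, 0.385, 0.008, 0, -1.194, -0.259], TCP at [210.634, 588.415, 222.55] pointing down, gripper open.
Joint ranges: [-3.14, 3.14], [-1.21, 2.06], [-1.07, 1.41], [-3.16, 2.05], [-2.99, -0.16], [-3.1, 3.1]. Speed limits (rad/s): [2.79, 2.79, 3.14, 3.14, 3.14, 3.14].

### API

Orientations are given as a unit quaternion [x, y, z, w].
In Python, from rig import * gives the robot as it stands. Calls block until the motion is done:
- move_pose(position, orientation): joint-space move of the TCP to a pose.
- move_straight(position, frame=None, rate=150, until_force=None): straight line of the TCP; frame=None keeps the orientation; rate is the mean speed in mm/s. With until_force (N) it stops when the force on the tool has changed by that much, and returns True; else False.
- set_joints(angles): joint-space move.
- move_gripper(opening): opening from 0.0 (shut) to 1.0 (fully open); the grip force is fixed at half the most; returns when the fingers have stopped.
- hold(seconds).
- ik(position, orientation): joint angles nearest the present ones, or None.
- state(): the state.
- capture(name): name is "side" or "top"; returns (picture, depth): 420x560x3 uint8, blue, green, red; 420x560 float32, mm along the optical axis (not along the pixel's ray), 0 where there is no reading.
- camera_model(name): a dict with "fx", "fy", "cx", "cy" (pixels), "k1" (the pictures are not rectified: a ray, as slopes to the right and down, at radius r is drawn at 1 + k1 r^2 times it, then the intrinsics apply), "rvec" (rotation vector, rad) and "tvec" (3), from world to camera coordinates, as OpenCV has them. Camera axes: x right, y down, z forward; pixel columns grow to the right and rows downward; lengths in mm; the calibration is good to about 2 mm. A picture is of the moment at which its call begins. camera_model takes no time and is no camera call.
A pose or a line that the arm cannot do raises PlanningError and nothing moves.
- sign_off(): hands the job in, once; it reports no verdict.
The state is a dict: "t": time; "joint_pos": joint angles; "dq": joint speeds; "tau": joint torques, N m; "eef_pos": TCP position; "orientation": TCP orientation; "contact_force": force on the tool from outside, world axes, zero at the start; "moment": the same for the moment, N m; "grip_width": opening from 0.0 (shut) to 1.0 (fully open).
Only numpy, scipy, OpenCV 4.12 (cv2) and the standard library are available. Lean on these libraries where they do the work, as an engineer would, in place of code of your own. Each camera call takes 0.05 s, during which the arm holds its last target. There are 200 camera calls.

### The job

Open the taller of the two capped jars for refilling: unscrew its black cap anticlockwise until the thread lets go, lift it straight off the neck, and set it down gently, right way up, in the shallow wooden tray. Leave the shorter jar closed.

Things in the scene. Friction and masses are not known exactly. Their poses are not given: they have to be found in the camera images.
- tall_jar: Taller jar, white plastic, fixed. Body 60 mm wide to its shoulder at 80 mm, then a 28 mm neck 24 mm high inside the cap. Coarse thread, hardly any resistance: the cap cannot be pulled off until turned 62 degrees anticlockwise seen from above; from there to a stop at 145 it lifts straight off, so turn 80 to 90 in one grasp, at constant height. Origin: centre of underside, on the bench; z up.
- tall_jar_cap: Its round black ribbed cap, loose, 48 mm wide, 36 mm high, 45 g: hollow skirt 22 mm high, solid top 14 mm; grip it anywhere round its upper 20 mm. Origin: centre of the lower rim; z up through its top. Screwed on (against the clockwise stop), the origin is 82 mm above the jar's and x lies along the jar's x; the top is 118 mm over the bench. Rim must rise 24 mm to clear the neck.
- short_jar_cap: The shorter jar's cap, same shape and size as the other, to be left alone: that jar is 83 mm high with its cap on, this origin (centre of the cap's lower rim) 47 mm above the bench. The jars may stand either way round.
- tray: Shallow square tray of light wood, fixed, 120 x 120 mm outside, 108 x 108 mm inside, rim 10 mm and inner floor 6 mm above its underside. Origin: centre of its underside, which lies on a 7 mm board on the bench; x and y along its sides, z up.
There are look-alikes about, which are no part of the job. Leave any orange look-alike of the tall_jar_cap alone.

How it is judged:
By the outcome, as a careful person would: the job done as asked, in the order asked, and still so for the second after the job is handed in, with the robot touching nothing.
It also fails if it takes over 32 s, if anything falls off the work surface, if the arm or the gripper's body presses on something with over 40 N, if the wrist force passes 120 N, or if a joint passes its speed limit or range.

## Working session

There is one attempt and no reset: what is moved stays moved. The work goes in short steps, each a Python script; the robot and the scene stay as the last script left them, time stands still between calls to the robot, and variables do not carry over. Pictures are saved under pics/ and viewed, on a budget of 10 in all, crops included, one or two more only if the job needs it, and the job is handed in when it is done.

```bash
mkdir -p pics
cat > h.py <<'E'
from rig import *
import numpy as np, cv2
def save(n,s):
    im,d=capture(n); cv2.imwrite(f'pics/{n}{s}.png',im); np.save(f'pics/{n}{s}.npy',d); return im,d
def world(n,d,u,v):
    m=camera_model(n); K=np.array([[m['fx'],0,m['cx']],[0,m['fy'],m['cy']],[0,0,1.]])
    p=cv2.undistortPoints(np.array([[[u,v]]],float),K,np.array([m['k1'],0,0,0.]))[0,0] if np.isscalar(u) else cv2.undistortPoints(np.stack([u,v],-1).astype(float)[:,None],K,np.array([m['k1'],0,0,0.]))[:,0]
    R=cv2.Rodrigues(np.array(m['rvec'],float))[0]; p=np.atleast_2d(p); d=np.atleast_1d(d)
    return (np.c_[p,np.ones(len(p))]*d[:,None]-np.array(m['tvec']).ravel())@R
def cloud(n,d):
    v,u=np.nonzero(d>0); return u,v,world(n,d[v,u],u,v)
E
python3 - <<'E'
from h import *
a,_=save('top','0'); b,_=save('side','0')
for n in('top','side'):
    m=camera_model(n);R=cv2.Rodrigues(np.array(m['rvec'],float))[0];print(n,m,-R.T@np.array(m['tvec']).ravel())
print(state())
E
```

```text
top {'fx': 411.4820282223714, 'fy': 411.4820282223714, 'cx': 280.60721851514666, 'cy': 208.23146565119953, 'k1': -0.08176952875191577, 'rvec': array([ 2.1598414 , -2.1691098 ,  0.16244713]), 'tvec': array([ 428.54826389,  516.64125849, 1075.43053158])} [ 376.5933641   449.76579597 1123.83753256]
side {'fx': 381.3752662337468, 'fy': 381.3752662337468, 'cx': 276.2535525898963, 'cy': 209.54238661149452, 'k1': 0.028251381977078306, 'rvec': array([ 2.22182201, -0.44316368,  0.20478054]), 'tvec': array([-298.09316451,  446.4609927 ,  517.19995323])} [ 233.06998267 -222.91309316  672.06464006]
{'t': 0.1, 'joint_pos': array([ 1.48559548e+00,  3.85475515e-01,  6.76346559e-03, -3.99103993e-04,
       -1.19400748e+00, -2.58589687e-01]), 'dq': array([ 0.00026159, -0.00209783,  0.00263907,  0.0022247 , -0.00225485,
        0.00048374]), 'tau': array([ 1.06639909e-03, -3.91687703e+01,  1.87935483e+01,  4.23194110e+00,
        1.34703549e-02, -7.17416356e-05]), 'eef_pos': array([210.48066394, 587.92243686, 221.57720345]), 'orientation': array([ 9.85249286e-01, -1.71122426e-01, -1.01525255e-04,  9.74049953e-04]), 'contact_force': array([-0.29876797,  0.9176191 ,  0.01645461]), 'moment': array([ 0.00521398,  0.05650953, -0.01109385]), 'grip_width': 1.0038738097784166}
```

View pics/top0.png

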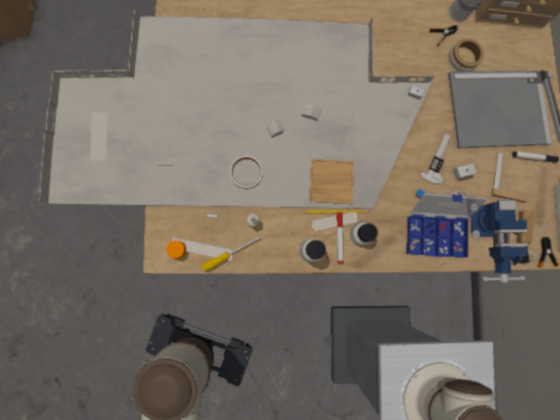

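View pics/side0.png

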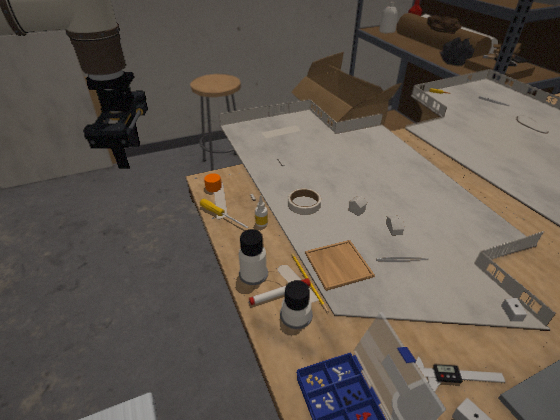

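The top view shows black caps at about (315,250) and (366,233), the tray at (331,181) and an orange look-alike at (176,250). In the side view the caps are at (252,240) and (297,293). I'll use depth to find which jar is taller.

Run:
```python
from h import *
for n,boxes in(('top',[(295,230,335,270),(346,213,388,253),(300,150,365,210)]),('side',[(235,225,270,262),(280,278,315,315)])):
    im=cv2.imread(f'pics/{n}0.png'); d=np.load(f'pics/{n}0.npy'); u,v,P=cloud(n,d)
    for x0,y0,x1,y1 in boxes[:2]:
        s=(u>=x0)&(u<x1)&(v>=y0)&(v<y1); q=P[s]; dark=im[v[s],u[s]].max(1)<60
        z=q[dark,2]; top=np.percentile(z,90); t=q[dark&(abs(q[:,2]-top)<4)]
        r=cv2.minEnclosingCircle(t[:,:2].astype(np.float32))
        print(n,'top z',np.median(t[:,2]),'mean',t.mean(0),len(t),'circle',r)
    for px in [(331,181),(320,170),(345,195),(250,120)] if n=='top' else [(340,265),(300,220)]:
        print(n,px,world(n,d[px[1],px[0]],*map(float,px))[0])
d=np.load('pics/top0.npy');u,v,P=cloud('top',d);im=cv2.imread('pics/top0.png')
hsv=cv2.cvtColor(im,cv2.COLOR_BGR2HSV)
s=(u>303)&(u<362)&(v>152)&(v<206)&(hsv[v,u,1]>90)
print('tray',cv2.minAreaRect(P[s][:,:2].astype(np.float32)),P[s].mean(0))
# tall obstacles near
s=(P[:,2]>40)&(u>270)&(u<480)&(v>140)&(v<275); print('hi max z',P[s][:,2].max())
c=cv2.resize(im[140:280,280:400],None,fx=5,fy=4.2857*1.0,interpolation=cv2.INTER_CUBIC)
c=cv2.resize(im[145:275,280:410],(600,600),interpolation=cv2.INTER_CUBIC);cv2.imwrite('pics/crop0.png',c)
```

```text
top top z 117.80642299501122 mean [405.51296748 344.65622377 117.98139665] 206 circle ((405.1047058105469, 343.43988037109375), 22.59408950805664)
top top z 82.75856910253242 mean [448.45012314 205.09430747  83.04510042] 184 circle ((448.4419250488281, 205.31161499023438), 22.442729949951172)
top (331, 181) [596.36838753 286.17595231  10.38774532]
top (320, 170) [627.00333793 316.33086756  12.23588983]
top (345, 195) [557.02744068 248.35652952  10.91525285]
top (250, 120) [772.12033219 510.79229458   8.85134089]
side top z 118.30527394057006 mean [404.9626442  338.47552938 118.20609811] 283 circle ((405.9701843261719, 339.6252746582031), 24.095863342285156)
side top z 83.42285149809074 mean [448.39704635 199.2949627   83.39971837] 373 circle ((448.75738525390625, 199.8740997314453), 23.706518173217773)
side (340, 265) [596.12208933 276.60046818  13.98876274]
side (300, 220) [581.82926757 461.91126959   7.91328231]
tray ((596.2963256835938, 285.88775634765625), (117.19122314453125, 118.6266098022461), 86.82919311523438) [596.25538693 285.51954222  13.10458246]
hi max z 143.05527782676452
```

View pics/crop0.png

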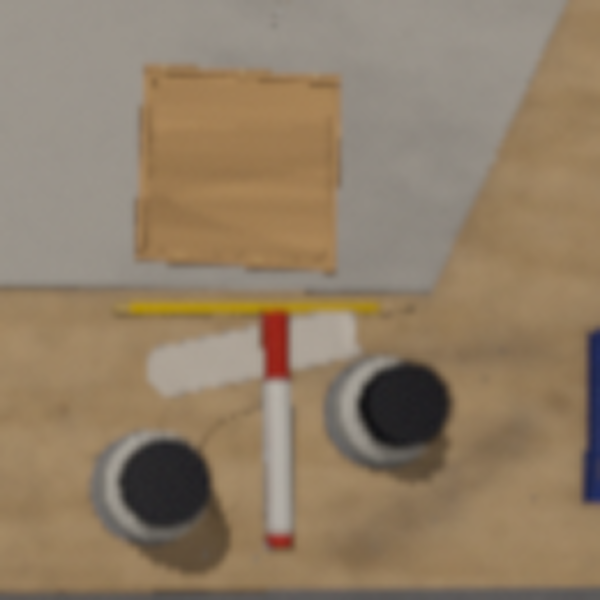

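The taller jar is the left one, with its cap at about (405,341) and its top at z 118. The tray is centred near (596,283) with its sides roughly along the axes, rotated about -3°. The two cameras disagree by about 5 mm in y, so I'll hover over the cap and check the fingers against it.

```bash
cat >> h.py <<'E'
from scipy.spatial.transform import Rotation as Ro
def down(deg): return (Ro.from_euler('z',deg,degrees=True)*Ro.from_quat([1,0,0,0])).as_quat()
def proj(n,P):
    m=camera_model(n); K=np.array([[m['fx'],0,m['cx']],[0,m['fy'],m['cy']],[0,0,1.]])
    return cv2.projectPoints(np.array(P,float).reshape(-1,3),np.array(m['rvec'],float),np.array(m['tvec'],float),K,np.array([m['k1'],0,0,0.]))[0][:,0]
E
python3 - <<'E'
from h import *
p=np.array([405.3,341.,165.])
print(ik(p,down(-85)),ik([405.3,341,91],down(-85)),ik([405.3,341,91],down(5)),ik([596,283,24],down(5)))
move_pose(p,down(-85)); s=state(); print(s['t'],s['eef_pos'],s['joint_pos'],s['contact_force'])
e=s['eef_pos'];y=Ro.from_quat(s['orientation']).as_matrix()[:,1]
print('y',y)
tiles=[]
for n,c in(('side',(252,215)),('top',(315,250))):
    im,d=save(n,'1'); k=6; x0,y0=c[0]-50,c[1]-50
    t=cv2.resize(im[y0:y0+100,x0:x0+66],(396,600),interpolation=cv2.INTER_CUBIC) if n=='side' else cv2.resize(im[y0:y0+100,x0+17:x0+83],(396,600),interpolation=cv2.INTER_CUBIC)
    ox=x0 if n=='side' else x0+17
    for P,col in((e,(0,0,255)),(e+43.5*y,(0,255,0)),(e-43.5*y,(0,255,0))):
        q=(proj(n,P)[0]-[ox,y0]+.5)*6; cv2.circle(t,tuple(int(a) for a in q),3,col,-1)
    a=np.linspace(0,2*np.pi,60); C=np.c_[405.3+24*np.cos(a),341+24*np.sin(a),118+0*a]
    cv2.polylines(t,[((proj(n,C)-[ox,y0]+.5)*6).astype(np.int32)],True,(255,255,0),1)
    tiles.append(t)
cv2.imwrite('pics/hover.png',np.hstack(tiles))
E
```

```text
[ 1.00592511  0.27478542 -0.31000757  0.         -0.98600334 -0.91865864] [ 1.00592511  0.36199475 -0.40075974  0.         -0.80804183 -0.91865864] [ 1.00592511  0.36199475 -0.40075974  0.         -0.80804183  0.65213768] [ 0.68794749  0.62717936 -0.12286737  0.         -0.82074959  0.9701153 ]
1.3167 [405.37913102 341.95948406 165.32206635] [ 1.00687839e+00  2.75013551e-01 -3.08817564e-01  1.38379763e-04
 -9.85853718e-01 -9.18306252e-01] [-0.4961311   0.52686853  0.12190072]
y [-9.96073031e-01 -8.85320791e-02 -7.66599503e-04]
```

View pics/hover.png

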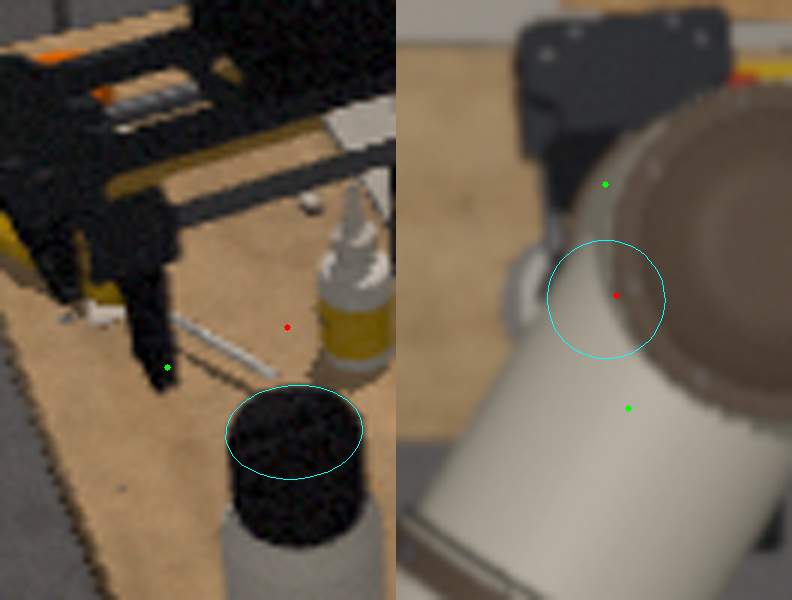

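The side view shows the near fingertip at (165,388) in the crop, where the model puts it, allowing for the pad width. The cap edge sits a pixel or two nearer the camera than the y=341 circle, so y is about 339.8. I'll descend, grip and turn 85°.

Run:
```python
from h import *
def rep(l):
    s=state(); print(l,round(s['t'],2),s['eef_pos'].round(2),'F',s['contact_force'].round(1),'M',s['moment'].round(2),'w',round(s['grip_width'],3),'psi',Ro.from_quat(s['orientation']).as_euler('ZYX',degrees=True).round(1))
print(move_straight([405.4,339.3,91],rate=60,until_force=8)); rep('down')
move_gripper(0.0); rep('grip')
q=state()['joint_pos'].copy()
q=ik([405.4,339.3,91],down(-85)); 
for i in range(1,3):
    q2=np.array(q); q2[5]+=np.radians(42.5*i); set_joints(q2); rep('turn')
save('side','2')
im=cv2.imread('pics/side2.png')[165:295,190:320]; cv2.imwrite('pics/turn.png',cv2.resize(im,(600,600),interpolation=cv2.INTER_CUBIC))
```

```text
False
down 2.8 [405.6  339.6   91.45] F [ 0.2  0.4 -0.2] M [ 0.09 -0.02 -0.02] w 1.003 psi [ -85.    0. -180.]
grip 3.56 [405.38 339.3   91.01] F [ 0.5 -0.1 -0.1] M [ 0.12 -0.   -0.02] w 0.544 psi [-85.  -0. 180.]
turn 4.3 [405.56 339.37  91.03] F [ 0.4 -0.2 -0. ] M [-0.07 -0.35  0.  ] w 0.538 psi [ -42.6   -0.  -180. ]
turn 5.04 [406.59 340.36  91.59] F [ 5.1  0.  -0.5] M [ 0.19 -1.7  -0.01] w 0.54 psi [-1.000e-01 -1.000e-01 -1.799e+02]
```

View pics/turn.png

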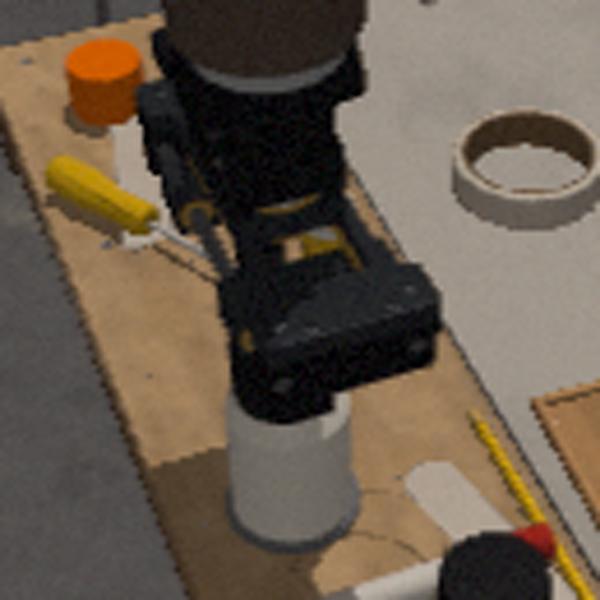

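The gripper holds the cap, at a width of about 47 mm, and is turned 85°. Next is a guarded lift.

Run:
```python
from h import *
def rep(l):
    s=state(); print(l,round(s['t'],2),s['eef_pos'].round(2),'F',s['contact_force'].round(1),'M',s['moment'].round(2),'w',round(s['grip_width'],3))
rep('0')
r=move_straight([405.4,339.3,97],rate=30,until_force=12); rep(f'a {r}')
if not r:
    r=move_straight([405.4,339.3,180],rate=80,until_force=12); rep(f'b {r}')
save('side','3')
im=cv2.imread('pics/side3.png')[130:295,190:355]; cv2.imwrite('pics/lift.png',cv2.resize(im,(600,600),interpolation=cv2.INTER_CUBIC))
```

```text
0 5.09 [406.56 340.37  91.56] F [ 5.2  0.7 -0.1] M [ 0.23 -1.72 -0.05] w 0.539
a False 5.44 [406.45 340.65  97.75] F [3.7 1.7 1. ] M [ 0.65 -1.5  -0.01] w 0.543
b False 6.63 [404.99 338.89 179.25] F [-0.1 -0.1 -0.5] M [-0.03 -0.02 -0.  ] w 0.54
```

View pics/lift.png

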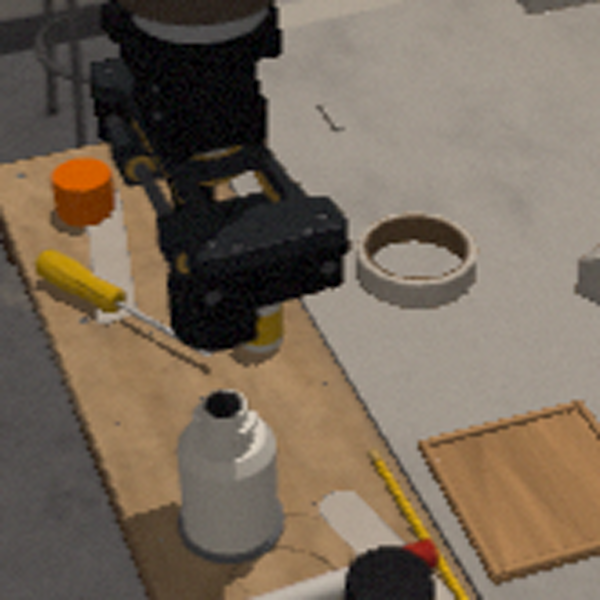

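The cap is off: the open neck is visible at (225,405), and the measured weight change is about 0.5 N. Now to the tray.

Run:
```python
from h import *
def rep(l):
    s=state(); print(l,round(s['t'],2),s['eef_pos'].round(2),'F',s['contact_force'].round(1),'w',round(s['grip_width'],3))
move_straight([596,282,150],frame=down(0),rate=120); rep('over')
move_straight([596,282,40],rate=70); hold(.3); rep('near')
r=move_straight([596,282,16],rate=10,until_force=2.5); rep(f'touch {r}')
if r or state()['eef_pos'][2]<26:
    move_gripper(0.68); rep('open')
    e=state()['eef_pos']; move_straight([596,282,110],rate=60); move_straight([500,420,230],rate=200); rep('away')
for n,(x0,y0) in(('side',(200,190)),('top',(270,130))):
    im,d=save(n,'4')
    cv2.imwrite(f'pics/fin_{n}.png',cv2.resize(im[y0:y0+150,x0:x0+200],(800,600),interpolation=cv2.INTER_CUBIC))
    u,v,P=cloud(n,d); s=(abs(P[:,0]-596)<50)&(abs(P[:,1]-282)<50)&(im[v,u].max(1)<60); q=P[s]
    if len(q):
        t=q[q[:,2]>np.percentile(q[:,2],90)-5]; print(n,'cap top z 10/50/90',np.percentile(t[:,2],[10,50,90]),cv2.minEnclosingCircle(t[:,:2].astype(np.float32)))
```

```text
over 8.51 [595.59 282.32 150.34] F [-0.3 -0.9  0. ] w 0.539
near 10.53 [596.06 282.02  40.16] F [-0.  -0.8 -0.8] w 0.539
touch True 12.17 [595.99 282.02  22.02] F [-0.3 -0.2  4.2] w 0.543
open 12.72 [595.15 281.39  20.63] F [0.4 0.5 0.6] w 0.677
away 15.54 [500.   419.03 228.95] F [ 0.3 -0.5 -0.1] w 0.68
side cap top z 10/50/90 [47.55013417 49.43759148 50.93516221] ((592.9125366210938, 279.8326416015625), 23.655424118041992)
top cap top z 10/50/90 [47.44645233 49.16294025 52.27496869] ((592.057861328125, 282.5627746582031), 22.23706817626953)
```

View pics/fin_side.png

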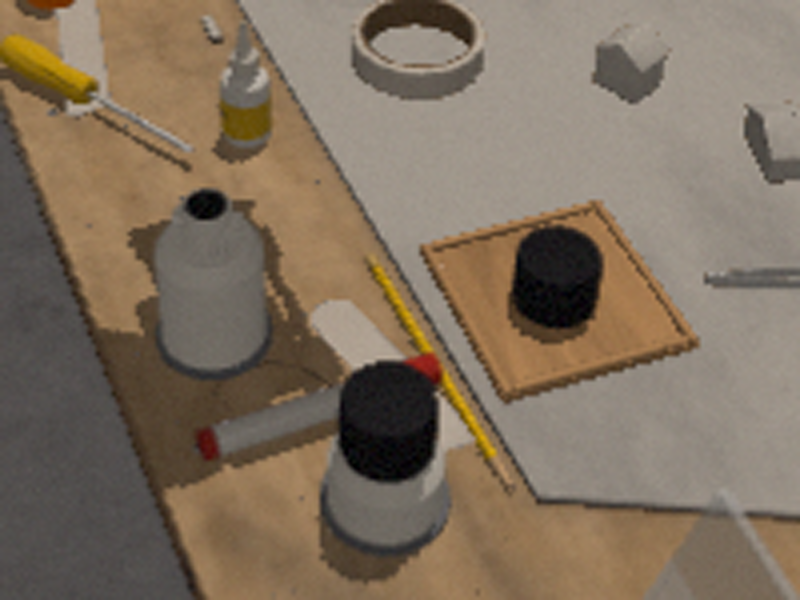

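The cap stands upright in the tray at (555,275) with its top at z≈49, as expected. The tall jar is open at (205,205), the short jar is still capped at (388,420), and the gripper is clear of everything.

```bash
python3 -c "
from rig import *
sign_off(); print(state()['t'])"
```

```text
the job is handed in; nothing more can be done
the job is handed in; nothing more can be done
```

The taller jar is open and its black cap is standing right way up in the wooden tray. I handed the job in at about 16 s on the robot's clock, against the 32 s limit.

- **Unscrewing:** I turned the cap 85° anticlockwise in one grasp, at constant height. There was about 5 N of side force at the end of the turn, probably because the grasp was 1–2 mm off centre. The cap then lifted straight off.
- **Setting down:** I lowered it slowly until it touched the tray floor, with a peak of about 4 N.
- **Last checks:** Both cameras put the cap's top at z ≈ 49 mm, which is what the tray floor height predicts. The cap is about 3 mm from where I aimed and well inside the tray. The shorter jar is still capped and nothing else in the final picture looked disturbed. The gripper was clear of everything.
- **Disagreement:** The two cameras differed by about 5 mm in y at the start and about 3 mm at the end. I resolved it by comparing the fingertip with the cap in the side view.

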